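Complete the pair of parallels and click their tray into its holder

ROBOT

A 7-joint arm with a two-finger parallel gripper is mounted at the origin on the work surface. World frame = base frame: x ahead of the robot, y to its left, z up, the work surface at z = 0. Lengths are in mm, angles in rad, forces in N, time in s.
With the tool pointing down it reaches from about 425 to 1025 mm from the base axis. Payload 3.6 kg.
Tool frame: the origin (TCP) lies midway between the tips of the shut fingers; the grasp point (between the pads) lies 19 mm behind it; z points along the fingers, x is the direction in which the jaws open and shut, and the axes are right-handed (so a half turn about z gives the same grasp; the last joint's range is limited). The gripper opens to 85 mm and grips with 20 to 120 N. Pads are 22 mm wide; open, the fingers measure 114 mm over their backs; the gripper's body (76 mm by 85 mm) begins 54 mm behind the grasp point. The pads swing forward as they close: fully open they stand 13 mm farther back than shut.
Start: joints at [-1.288, 0.591, 0.048, 1.609, -0.033, 0.943, -0.034], TCP at [266.757, 674.144, 231.302] pointing down, gripper open.
Joint ranges: [-2.69, 2.69], [-0.47, 2.24], [-1.27, 1.36], [0.19, 2.51], [-1.53, 4.68], [0.08, 2.07], [-3.09, 3.09]. Speed limits (rad/s): [2.57, 2.57, 3.14, 3.14, 3.14, 3.14, 3.14].

INTERFACE

Orientations are given as a unit quaternion [x, y, z, w].
In Python, from workcell import * gives the robot as it stands. The module is installed in compiled form; this text tells all that it offers.
- The arm moves only by the tool arm_command, never from a script. Its argument "commands" is a list that holds one entry, the list of rows, each a list of 7 numbers: the shift along the tool's x, y, z in cm, then the turn, a rotation vector about the tool's x, y, z in units of 5 degrees (1.0 is 5 degrees), then the closure in counts, from 0 (fully open) to 255 (shut). A call has exactly 8 rows; each row shifts and turns the commanded pose from where the row before left it, along the tool's axes as they then stand; what a row does not reach is not made up. A row lasts 1/12 s, in which the tool goes at most 41.7 mm and 7.16 degrees, less where a joint would pass 70% of its speed; a pose out of reach is approached as far as the arm can. A call is refused whole if a number of a shift passes 4.17 or a number of a turn 1, either way. A call with a gripper value outside its range is refused whole. The fingers move at their own pace and stop on an object; the grip force is fixed at half the most. Time passes only in rows, so rows that do not move let the fingers close, or fill a call up. It gives the time, the measured TCP pose, the force and the opening at its end, in the units of the state.
- read_state(): the state, without advancing time (a new reading comes with each control period).
- snapshot(name): name is "side" or "top" or "wrist"; returns the picture (420x560x3 uint8, blue, green, red); there is no depth.
- camera_params(name): a dict with "mtx" (3x3 intrinsics, pixels), "world_from_camera" (4x4, takes a point from camera to world coordinates). Camera axes: x right, y up, looking along -z (the intrinsics and any distortion apply to the point x, -y, -z); pixel columns grow to the right and rows downward; lengths in mm; the calibration is good to about 2 mm. The wrist camera is an equidistant fisheye: a pixel r from the principal point sees the ray r / f radians off the axis. A picture is of the moment at which its call begins: read the wrist's pose just before it. camera_params takes no time and is no camera call; for the wrist camera it gives the pose at the moment of the call.
- hand_in(): hands the job in, once; it reports no verdict.
Trained networks look in the newest picture that a camera, given by its name, has taken for a name from the list of things; names that differ only in an ending like _2 or _b are one class to them, and where a whole thing is asked for, a point or a joint stands for the part that bears it (a point fixed in the world has none). Each returns a list of dicts, best first, with "score" (0 to 1); they miss things now and then, are a little off and sometimes report something else, mostly with a low value. They report only what shows in the picture. A call takes as long as a camera call. They do not tell look-alikes from the thing itself.
- outline_of(camera, thing): "pixels" (420x560 bool, what is visible of it) and "point" ([column, row] in pixels, amid what is visible of it).
The state is a dict: "t": time; "qpos": joint angles; "qd": joint speeds; "effort": joint torques, N m; "tool_pos": TCP position; "eef_rot": TCP orientation; "ft_force": force on the tool from outside, world axes, zero at the start; "wrist_torque": the same for the moment, N m; "finger_gap": finger opening in mm.
Only numpy, scipy, OpenCV 4.12 (cv2) and the standard library are available. Lean on these libraries where they do the work, as an engineer would, in place of code of your own. Each camera call takes 0.05 s, during which the arm holds its last target. There are 200 camera calls.

TASK

The missing steel parallel is on the bench: set it down gently in the empty pocket of the yellow tray, beside its mate, while the tray is still out on the apron. Then push the loaded tray fully home into the blue holder until the sprung side ball clicks into its notch and holds it, leaving the other things on the bench where they are.

Things in the scene. Friction and masses are not known exactly. Their poses are not given: they have to be found in the camera images.
- parallel_mid (a point): The missing parallel: a loose ground steel bar 80 x 12 x 32 mm (0.24 kg, may vary) standing on its 80 x 12 edge on the bench, right of the holder. This point is its centre, 16 mm above its underside; x runs along its 80 mm length, y across its 12 mm thickness, z up. Grasp it from above across the thickness.
- mate_mid (a point): The other parallel of the pair, identical, already standing in the tray's +y pocket. This point is its centre, same axes.
- tray: Loose yellow tray, 104 (x) x 86 (y) mm, about 0.35 kg, slippery plastic, on the holder's apron (underside 6 mm above the bench). Origin: centre of its underside; +x is its nose, pointing into the holder. Rim 14 mm above the underside. Two open pockets along x, at y = +21 mm (holds the mate) and y = -21 mm (empty). Nose corners chamfered 6 mm; V-notch for the catch ball in the +y side at x = -30 mm.
- pocket (a point): Centre of the floor of the tray's empty pocket, 4 mm above the tray's underside, 10 mm below its rim; axes as the tray's. The pocket is 88 mm long (x) and 17 mm wide (y). The missing parallel goes here, along x, standing 22 mm proud of the rim.
- push_face (a point): On the outer rear face of the tray (52 mm behind its origin), in the middle, 14 mm above its underside: the place to push. A push plate 36 mm wide and 8 mm thick stands here to 28 mm above the underside. Axes as the tray's; push along +x.
- holder: Fixed blue tray holder. Origin on the bench under the centre of its mouth; +x is the way the tray slides in. Base plate 6 mm thick. Open apron from x = -135 mm with kerbs 18 mm high (above the bench), 94 mm apart, narrowing from x = -30 to -5 mm to a channel 88 mm wide. Walls 22 mm high to x = 20 mm, then a hood to x = 99 mm, 51 mm high (underside 47). Back stop at x = 91 mm.
- home (a point): Where the tray's origin lies when it is held: 38 mm inside the holder's mouth, on its base plate; axes as the holder's. The nose is then about 1 mm from the back stop and the rear face 14 mm outside the mouth. The tray starts 95 to 110 mm short of this, nose outside the mouth. Pushing it home takes about 3 to 10 N; at the back stop the force rises steeply.
- catch (a joint): The sprung side ball (steel, 14 mm diameter, in a brass barrel in the holder's +y wall, 8 mm inside the mouth): how far it is pushed back, in m. 0 = fully out, at most 0.0065; its spring takes about 3 N to start and 5 N at 3 mm. It is pushed back about 3 mm while the tray's side passes and springs out into the notch (reads near 0) when the tray is held.
- hammer: Bystander: small hammer with a red handle, about 250 mm long, lying left of the holder.
- workpiece: Bystander: upright turned aluminium cylinder, diameter 40 mm, 45 mm tall; origin centre of its underside.
- brass_block: Bystander: brass block 35 x 45 x 30 mm tall; origin centre of its underside.
- oil_bottle: Bystander: green bottle with a red cap, diameter 56 mm, 130 mm tall; origin centre of its underside.
- brush: Bystander: hand brush lying on the right.
- parallel: The same missing parallel; origin at the centre of its underside.
Not all that is in view belongs to the job. What is shaped like the parallel but purple or red is not meant. Leave any red look-alike of the tray alone.

How it is judged (in metres and radians):
On the way, in this order (a step that is already met when the one before it is completed fails the run):
1. The missing parallel stands let go in the empty pocket beside its mate while the tray is still out on the apron (y of parallel_mid in the frame of tray between -0.026 and -0.016 m and x of parallel_mid in the frame of tray between -0.008 and 0.008 m and z of parallel_mid in the frame of tray between 0.016 and 0.0235 m and angle between each of parallel_mid, mate_mid's own z axis and vertical below 0.15 rad and y of mate_mid in the frame of tray between 0.016 and 0.026 m and x of mate_mid in the frame of tray between -0.008 and 0.008 m and z of mate_mid in the frame of tray between 0.016 and 0.0235 m and x of tray in the frame of holder below -0.03 m and contact force between the fingers and parallel below 0.5 N), for 0.2 s.
2. The loaded tray is fully home in the holder with the ball sprung into its notch (y of parallel_mid in the frame of tray between -0.026 and -0.016 m and x of parallel_mid in the frame of tray between -0.008 and 0.008 m and z of parallel_mid in the frame of tray between 0.016 and 0.0235 m and angle between each of parallel_mid, mate_mid's own z axis and vertical below 0.15 rad and y of mate_mid in the frame of tray between 0.016 and 0.026 m and x of mate_mid in the frame of tray between -0.008 and 0.008 m and z of mate_mid in the frame of tray between 0.016 and 0.0235 m and x of tray in the frame of holder between 0.0355 and 0.042 m and value of joint catch below 0.002 m and angle between the x axis of tray and the x axis of holder, either way round below 0.04 rad and z of tray in the frame of holder below 0.009 m and linear speed of each of tray, parallel below 0.01 m/s), for 0.2 s.
At the end, for the whole second after the job is handed in: Tray home in the holder: its origin 35.5 to 42 mm inside the mouth, aligned within 0.04 rad, flat on the base, the catch ball out again (less than 2 mm pushed back). Both parallels stand in their pockets (within 5 mm across, 8 mm along, tilt under 0.15 rad, down on the pocket floor), all at rest (all of step 2); the robot touches nothing.
It fails at once if The missing parallel is dropped: let go and falling free by more than about 13 mm (linear speed of parallel above 0.5 m/s and contact force between the fingers and parallel below 0.1 N).
It fails at once if A bystander on the bench is moved more than 30 mm (distance of any of hammer, workpiece, brass_block, oil_bottle, brush from where it was at the start of the episode above 0.03 m).
It also fails if it takes over 59 s, if anything falls off the work surface, if the arm or the gripper's body presses on something with over 40 N, if the wrist force passes 120 N, or if a joint passes its speed limit or range.

## Working session

There is one attempt and no reset: what is moved stays moved. The work goes in short steps, Python scripts to look and compute and a tool call to move; the robot and the scene stay as the last step left them, time stands still between calls to the robot, and variables do not carry over. Pictures are saved under pics/ and viewed, about 8 in all and at most 12, crops included, and the job is handed in when it is done.

Besides the shell and the picture viewer there is one more tool, called after "Call:" in YAML: its name, and indented under it one key for each argument. arm_command: Moves the arm, as the interface text tells. Its arguments: {"type":"object","properties":{"commands":{"type":"array"}},"required":["commands"]}

```bash
mkdir -p pics
cat > h.py <<'E'
from workcell import *
import numpy as np, cv2
from scipy.spatial.transform import Rotation as R
def ray(cam,px,P=None):
    P=P or camera_params(cam); K=np.array(P["mtx"]);T=np.array(P["world_from_camera"])
    a=(px[0]-K[0,2])/K[0,0]; b=(px[1]-K[1,2])/K[1,1]
    if cam=="wrist":
        r=np.hypot(a,b); s=np.sin(r)/r if r>1e-9 else 1; d=np.array([a*s,-b*s,-np.cos(r)])
    else: d=np.array([a,-b,-1.])
    return T[:3,3],T[:3,:3]@d
def atz(cam,px,z,P=None):
    o,d=ray(cam,px,P); return o+d*(z-o[2])/d[2]
def proj(cam,p,P=None):
    P=P or camera_params(cam); K=np.array(P["mtx"]);T=np.array(P["world_from_camera"])
    c=T[:3,:3].T@(np.array(p,float)-T[:3,3]); x,y,z=c[0],-c[1],-c[2]
    if cam=="wrist":
        q=np.hypot(x,y); t=np.arctan2(q,z); x,y=x/q*t,y/q*t
    else: x,y=x/z,y/z
    return K[0,0]*x+K[0,2],K[1,1]*y+K[1,2]
def show(st):
    for k in("t","tool_pos","eef_rot","ft_force","finger_gap"): print(k,np.round(st[k],3))
E
python3 - <<'E'
from h import *
show(read_state())
a=snapshot("top");b=snapshot("side");c=snapshot("wrist")
for n,i in zip(("top","side","wrist"),(a,b,c)):
    cv2.imwrite(f"pics/{n}0.png",i); P=camera_params(n);print(n,np.round(P["mtx"],1).tolist(),np.round(P["world_from_camera"],3).tolist())
for cam in("top","wrist"):
  for th in("parallel","mate_mid","tray","holder"):
    for o in outline_of(cam,th)[:3]:
        m=o["pixels"]; r=cv2.minAreaRect(np.argwhere(m)[:,::-1].astype(np.float32)); print(cam,th,round(o["score"],2),np.round(o["point"]),m.sum(),r)
cv2.imwrite("pics/a.png",np.hstack([a,b])[:, :])
E
```

```text
t 0.0
tool_pos [266.409 673.399 230.164]
eef_rot [ 0.827  0.562 -0.001  0.001]
ft_force [-0.281 -0.47  -0.824]
finger_gap 85.667
top [[428.9, 0.0, 280.7], [0.0, 428.9, 209.5], [0.0, 0.0, 1.0]] [[0.003, 0.997, -0.076, 458.802], [-1.0, 0.004, 0.007, -78.079], [0.007, 0.076, 0.997, 1226.475], [0.0, 0.0, 0.0, 1.0]]
side [[430.9, 0.0, 287.9], [0.0, 430.9, 215.8], [0.0, 0.0, 1.0]] [[-0.918, 0.26, -0.301, 271.243], [-0.397, -0.556, 0.731, 556.659], [0.022, 0.79, 0.613, 603.083], [0.0, 0.0, 0.0, 1.0]]
wrist [[325.2, 0.0, 284.5], [0.0, 325.2, 212.5], [0.0, 0.0, 1.0]] [[0.368, -0.883, -0.291, 191.488], [0.93, 0.349, 0.116, 704.078], [-0.001, -0.313, 0.95, 371.989], [0.0, 0.0, 0.0, 1.0]]
top parallel 0.7 [316. 230.] 109 ((315.0, 229.0), (4.0, 26.0), 90.0)
top parallel 0.66 [355. 235.] 174 ((354.8500061035156, 231.5500030517578), (28.776723861694336, 6.324554443359375), 71.56504821777344)
top parallel 0.21 [232. 216.] 1083 ((232.7127685546875, 213.9567108154297), (37.79732894897461, 32.55067443847656), 87.95458984375)
top mate_mid 0.69 [223. 215.] 132 ((224.5, 214.0), (26.0, 5.0), 90.0)
top tray 0.64 [268. 275.] 1179 ((268.5999450683594, 273.29998779296875), (31.306547164916992, 38.263553619384766), 71.56505584716797)
top tray 0.6 [232. 215.] 1019 ((232.5, 214.0), (38.0, 31.0), 90.0)
top holder 0.93 [231. 183.] 2408 ((227.5, 195.0), (84.0, 51.0), 90.0)
top holder 0.42 [357. 230.] 165 ((355.1499938964844, 231.9499969482422), (27.828041076660156, 6.008327484130859), 71.56504821777344)
wrist parallel 0.54 [  8. 393.] 181 ((9.0, 393.0), (10.0, 18.0), 90.0)
wrist tray 0.75 [  7. 351.] 436 ((9.0, 350.5), (35.0, 18.0), 90.0)
```

Run:
```python
from h import *
a=cv2.imread("pics/top0.png")[110:310,170:400]
cv2.imwrite("pics/v1.png",cv2.resize(a,None,fx=3.4,fy=2.9 and 3.0,interpolation=cv2.INTER_CUBIC)[:600,:790])
```

```text
(no output)
```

View pics/v1.png

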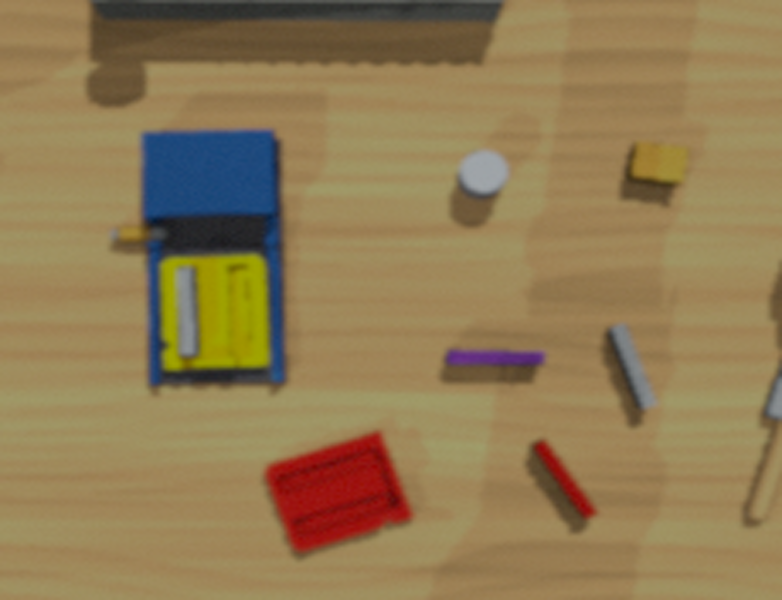

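View pics/side0.png

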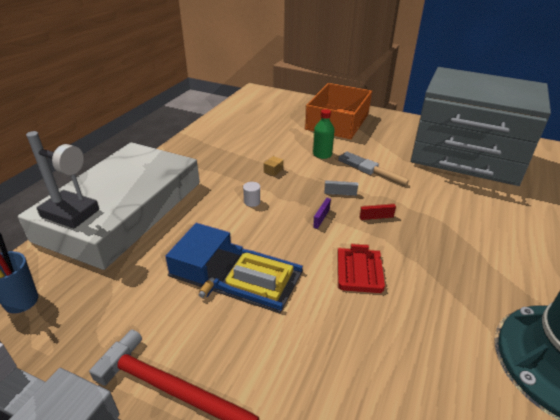

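Top view (v1, pixels in the full picture): the yellow tray is at about (233,214) with the mate in its left (+y) pocket. The grey steel parallel is at (356,232), with its ends near (352,219) and (361,245). The purple and red look-alikes and the red tray are separate. Side view: it confirms that layout, with the brush beyond the bar and the hammer nearest the camera.

Run:
```python
from h import *
for p in((352,219.3),(360.6,245),(355.9,232.3)): print("bar top",atz("top",p,32).round(1))
c=lambda u,v:(170+u/3.4,110+v/3.0)
for n,p,z in(("tray fl",c(163,256),20),("tray fr",c(266,255),20),("tray rl",c(163,369),20),("tray rr",c(268,369),20),("hood fl",c(143,132),51),("hood fr",c(274,130),51),("hood rr",c(276,215),51),("hood rl",c(145,215),51),("kerb rl",c(153,385),18),("kerb rr",c(279,383),18),("mate f",c(185,268),42),("mate r",c(187,356),42),("brush",c(755,520),10),("brush top",c(775,390),15),("purple",c(543,358),32),("red",c(540,445),32)):
    print(n,atz("top",p,z).round(1))
```

```text
bar top [ 523.2 -285.    32. ]
bar top [ 451.8 -308.3   32. ]
bar top [ 487.  -295.6   32. ]
tray fl [590.3  91.5  20. ]
tray fr [591.6   5.9  20. ]
tray rl [484.   89.9  20. ]
tray rr [484.3   3.3  20. ]
hood fl [702.  105.1  51. ]
hood fr [704.4  -1.7  51. ]
hood rr [625.2  -4.   51. ]
hood rl [624.7 102.2  51. ]
kerb rl [469.   98.2  18. ]
kerb rr [471.3  -5.8  18. ]
mate f [576.8  70.3  42. ]
mate r [495.5  67.6  42. ]
brush [ 344.5 -399.9   10. ]
brush top [ 466.1 -417.2   15. ]
purple [ 495.  -222.6   32. ]
red [ 414.7 -219.7   32. ]
```

```bash
cat >> h.py <<'E'
def plan(p0,yaw0,p1,yaw1,n):
    "constant row (cm, 5deg units) taking a down-pointing tool from p0,yaw0 to p1,yaw1 in n rows"
    d=(yaw1-yaw0)/n; M=np.zeros((2,2))
    for k in range(n):
        a=np.radians(yaw0+k*d); M+=np.array([[np.cos(a),np.sin(a)],[np.sin(a),-np.cos(a)]])
    s=np.linalg.solve(M,np.array(p1[:2])-p0[:2])/10
    return np.round([s[0],s[1],-(p1[2]-p0[2])/10/n,0,0,-d/5],3)
def yaw(q): 
    x=R.from_quat(q).as_matrix()[:,0]; return np.degrees(np.arctan2(x[1],x[0]))
E
python3 - <<'E'
from h import *
w=[((266.4,673.4,230),68.4),((360,420,230),36),((460,150,230),0),((480,-130,230),-36),((487,-296,190),-72)]
for a,b in zip(w,w[1:]): print(plan(*a,*b,8))
E
```

```text
[-1.911  2.838  0.     0.     0.     0.81 ]
[0.005 3.658 0.    0.    0.    0.9  ]
[1.21  3.355 0.    0.    0.    0.9  ]
[1.711 1.236 0.5   0.    0.    0.9  ]
```

Call:
arm_command:
  commands:
    - [[-1.91, 2.84, 0, 0, 0, 0.81, 0], [-1.91, 2.84, 0, 0, 0, 0.81, 0], [-1.91, 2.84, 0, 0, 0, 0.81, 0], [-1.91, 2.84, 0, 0, 0, 0.81, 0], [-1.91, 2.84, 0, 0, 0, 0.81, 0], [-1.91, 2.84, 0, 0, 0, 0.81, 0], [-1.91, 2.84, 0, 0, 0, 0.81, 0], [-1.91, 2.84, 0, 0, 0, 0.81, 0]]

```text
t: 1.22
tool_pos: [361.6, 419.2, 231.6]
eef_rot: [0.952, 0.307, 0.001, -0.0]
ft_force: [0.0, -1.3, -0.2]
finger_gap: 85.2
```

Call:
arm_command:
  commands:
    - [[0, 3.66, 0, 0, 0, 0.9, 0], [0, 3.66, 0, 0, 0, 0.9, 0], [0, 3.66, 0, 0, 0, 0.9, 0], [0, 3.66, 0, 0, 0, 0.9, 0], [0, 3.66, 0, 0, 0, 0.9, 0], [0, 3.66, 0, 0, 0, 0.9, 0], [0, 3.66, 0, 0, 0, 0.9, 0], [0, 3.66, 0, 0, 0, 0.9, 0]]

```text
t: 1.88
tool_pos: [461.4, 149.0, 231.8]
eef_rot: [1.0, -0.002, 0.001, -0.0]
ft_force: [-0.1, 0.5, 0.1]
finger_gap: 85.7
```

Run:
```python
from h import *
s=read_state();show(s);print(yaw(s["eef_rot"]))
P=camera_params("wrist");i=snapshot("wrist");cv2.imwrite("pics/w1.png",i)
import pickle;pickle.dump(P,open("w1.pkl","wb"))
for n,p in dict(trayfl=(590,91,20),trayrr=(484,4,20),bar=(487,-296,32),mouth=(604.5,49,6)).items(): print(n,np.round(proj("wrist",p,P)))
```

```text
t 1.883
tool_pos [461.435 148.965 231.814]
eef_rot [ 1.    -0.002  0.001 -0.   ]
ft_force [-0.096  0.472  0.136]
finger_gap 85.707
-0.20869616172797548
trayfl [391. 230.]
trayrr [303. 294.]
bar [300. 433.]
mouth [394. 256.]
```

View pics/w1.png

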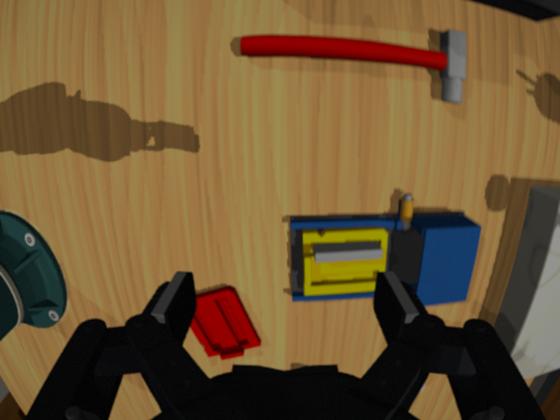

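The wrist view shows the tray at (345,262) with the mate at (348,253), so the wrist calibration matches the top view to a few pixels. Moving on to the bar.

Call:
arm_command:
  commands:
    - [[1.21, 3.36, 0, 0, 0, 0.9, 0], [1.21, 3.36, 0, 0, 0, 0.9, 0], [1.21, 3.36, 0, 0, 0, 0.9, 0], [1.21, 3.36, 0, 0, 0, 0.9, 0], [1.21, 3.36, 0, 0, 0, 0.9, 0], [1.21, 3.36, 0, 0, 0, 0.9, 0], [1.21, 3.36, 0, 0, 0, 0.9, 0], [1.21, 3.36, 0, 0, 0, 0.9, 0]]

```text
t: 2.6
tool_pos: [481.0, -131.4, 231.7]
eef_rot: [0.951, -0.31, 0.001, -0.0]
ft_force: [1.5, 0.0, 0.7]
finger_gap: 85.0
```

Call:
arm_command:
  commands:
    - [[1.71, 1.24, 0.8, 0, 0, 0.9, 0], [1.71, 1.24, 0.8, 0, 0, 0.9, 0], [1.71, 1.24, 0.8, 0, 0, 0.9, 0], [1.71, 1.24, 0.8, 0, 0, 0.9, 0], [1.71, 1.24, 0.8, 0, 0, 0.9, 0], [1.71, 1.24, 0.8, 0, 0, 0.9, 0], [1.71, 1.24, 0.8, 0, 0, 0.9, 0], [1.71, 1.24, 0.8, 0, 0, 0.9, 0]]

```text
t: 3.27
tool_pos: [487.9, -296.8, 167.0]
eef_rot: [0.808, -0.589, 0.0, -0.0]
ft_force: [-0.8, 0.3, -0.2]
finger_gap: 85.3
```

Run:
```python
from h import *
s=read_state();show(s);print(yaw(s["eef_rot"]),s["qpos"])
P=camera_params("wrist");i=snapshot("wrist");cv2.imwrite("pics/w2.png",i)
import pickle;pickle.dump(P,open("w2.pkl","wb"))
print("pred bar",proj("wrist",(487,-296,32),P),[np.round(proj("wrist",p,P)) for p in((523,-285,32),(452,-308,32))])
for o in outline_of("wrist","parallel"):
    m=o["pixels"];r=cv2.minAreaRect(np.argwhere(m)[:,::-1].astype(np.float32));print(o["score"],o["point"],m.sum(),r)
cx,cy=map(int,proj("wrist",(487,-296,32),P));x0=max(0,cx-130);y0=max(0,cy-100);print(x0,y0)
cv2.imwrite("pics/w2c.png",cv2.resize(i[y0:y0+200,x0:x0+260],None,fx=3,fy=3,interpolation=cv2.INTER_CUBIC))
```

```text
t 3.267
tool_pos [ 487.895 -296.775  167.019]
eef_rot [ 0.808 -0.589  0.    -0.   ]
ft_force [-0.785  0.265 -0.243]
finger_gap 85.274
-72.11389248593731 [-0.02254729  0.58272798  0.7016688   2.03418619 -0.56712898  0.72328732
 -0.22154435]
pred bar (np.float64(284.4573334924055), np.float64(201.6541336355671)) [array([285., 160.]), array([285., 240.])]
0.75 [286.0, 197.2] 1195 ((285.0, 197.5), (89.0, 14.0), 90.0)
0.6 [175.0, 154.4] 1683 ((173.29324340820312, 155.1964569091797), (88.80964660644531, 21.06027603149414), 16.53483772277832)
0.58 [203.8, 272.2] 1531 ((202.6516876220703, 273.5227966308594), (79.53614044189453, 21.2730655670166), 68.80594635009766)
154 101
```

View pics/w2c.png

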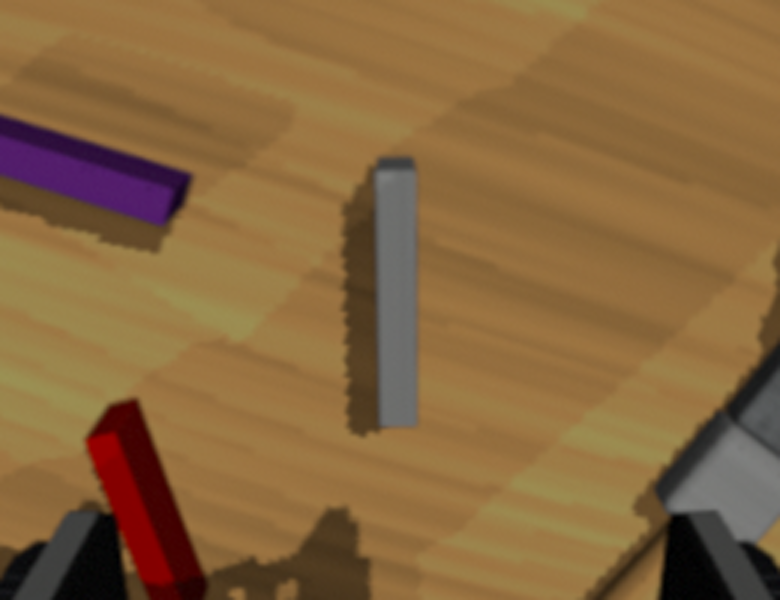

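The steel bar's top face spans columns 279–293 and rows 157–243 (centre 286, 200). It lies square to the jaws, and the fingers clear the purple and red bars and the brush.

Run:
```python
from h import *
import pickle;P=pickle.load(open("w2.pkl","rb"))
f=lambda u,v:atz("wrist",(154+(u+.5)/3-.5,101+(v+.5)/3-.5),32,P)
a=f(395.5,168);b=f(398,426.5);c=(a+b)/2;d=a-b
print(a,b,c,np.linalg.norm(d),np.degrees(np.arctan2(d[1],d[0])),"width",f(417,300)-f(377,300))
s=read_state();p=s["tool_pos"];y=yaw(s["eef_rot"]);M=R.from_quat(s["eef_rot"]).as_matrix()
print("tool shift cm",M.T@(np.array([c[0],c[1],13])-p)/10)
```

```text
[ 525.47722137 -284.51661236   32.        ] [ 449.79619393 -309.83411985   32.        ] [ 487.63670765 -297.17536611   32.        ] 79.80347173604996 18.496588849829962 width [  3.62646941 -11.23042502   0.        ]
tool shift cm [-0.20439298 -0.31741112 15.38131594]
```

Run:
```python
from h import *
s=read_state();show(s);print(yaw(s["eef_rot"]),s["qd"].round(4) if hasattr(s["qd"],"round") else s["qd"])
i=snapshot("wrist");P=camera_params("wrist");g=cv2.cvtColor(i,cv2.COLOR_BGR2GRAY)
print(np.array(P["world_from_camera"])[:3,3])
import pickle;print(np.array(pickle.load(open("w2.pkl","rb"))["world_from_camera"])[:3,3])
old=cv2.cvtColor(cv2.imread("pics/w2.png"),cv2.COLOR_BGR2GRAY)
print(cv2.phaseCorrelate(np.float32(old[100:300,154:414]),np.float32(g[100:300,154:414])))
```

```text
t 3.367
tool_pos [ 485.457 -299.649  166.824]
eef_rot [ 0.807 -0.59   0.     0.002]
ft_force [-0.54   0.426 -0.845]
finger_gap 85.421
-72.32130017817508 [-0.0379 -0.0271 -0.0398  0.0083  0.0019  0.0317  0.0135]
[ 562.0586329  -271.97919979  308.52976598]
[ 563.37123198 -271.34016514  308.69551449]
((-0.16486931301298569, -0.3057589443909592), 0.46751447239628546)
```

Call:
arm_command:
  commands:
    - [[0, 0, 1.0, 0, 0, 0, 100], [0, 0, 2.0, 0, 0, 0, 100], [0, 0, 2.0, 0, 0, 0, 100], [0, 0, 1.5, 0, 0, 0, 100], [0, 0, 0.5, 0, 0, 0, 100], [0, 0, 0, 0, 0, 0, 100], [0, 0, 0, 0, 0, 0, 100], [0, 0, 0, 0, 0, 0, 100]]

```text
t: 4.08
tool_pos: [487.8, -296.0, 98.1]
eef_rot: [0.809, -0.587, 0.001, -0.0]
ft_force: [-1.1, 0.8, 0.4]
finger_gap: 51.9
```

Run:
```python
from h import *
s=read_state();show(s);print(yaw(s["eef_rot"]))
P=camera_params("wrist");i=snapshot("wrist");cv2.imwrite("pics/w3.png",i)
print([np.round(proj("wrist",p,P),1) for p in((525.5,-284.5,32),(449.8,-309.8,32),(487.6,-297.2,32))], np.array(P["world_from_camera"])[:3,3])
import pickle;pickle.dump(P,open("w3.pkl","wb"))
for o in outline_of("wrist","parallel"):
    m=o["pixels"];r=cv2.minAreaRect(np.argwhere(m)[:,::-1].astype(np.float32));print(o["score"],o["point"],m.sum(),r)
s=read_state();show(s)
```

```text
t 4.083
tool_pos [ 487.797 -296.046   98.138]
eef_rot [ 0.809 -0.587  0.001 -0.   ]
ft_force [-1.094  0.767  0.366]
finger_gap 51.89
-71.93924301384394
[array([287. , 172.1]), array([287.5, 280.2]), array([287.4, 229.7])] [ 563.13503828 -270.31280423  239.8676131 ]
0.9 [146.1, 167.3] 2831 ((144.73297119140625, 168.32537841796875), (110.39554595947266, 29.047040939331055), 17.927921295166016)
0.89 [173.7, 287.6] 1071 ((175.39999389648438, 286.79998779296875), (44.72135543823242, 30.410520553588867), 63.43495178222656)
0.82 [288.0, 219.7] 1974 ((286.0, 221.5), (115.0, 18.0), 90.0)
t 4.183
tool_pos [ 487.718 -296.27    98.267]
eef_rot [ 0.809 -0.588  0.001 -0.   ]
ft_force [-0.227  0.359 -0.776]
finger_gap 51.863
```

View pics/w3.png

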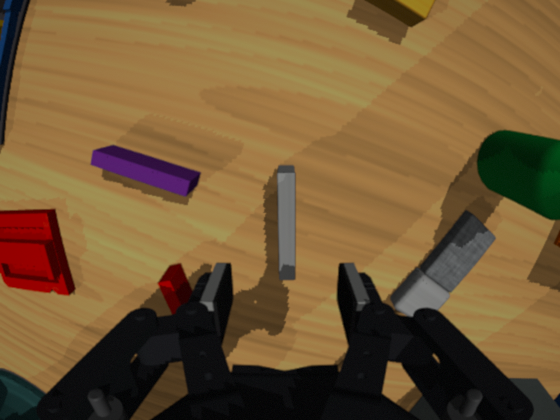

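The bar sits at column 287, rows 171–280, exactly where predicted and centred between the jaws. Next I descend 85 mm and close.

Call:
arm_command:
  commands:
    - [[0.05, 0, 1.0, 0, 0, 0, 100], [0.05, 0, 2.0, 0, 0, 0, 100], [0, 0, 2.5, 0, 0, 0, 100], [0, 0, 1.8, 0, 0, 0, 100], [0, 0, 0.8, 0, 0, 0, 100], [0, 0, 0.4, 0, 0, 0, 100], [0, 0, 0, 0, 0, 0, 100], [0, 0, 0, 0, 0, 0, 100]]

```text
t: 4.85
tool_pos: [487.6, -297.5, 12.8]
eef_rot: [0.809, -0.588, 0.001, 0.0]
ft_force: [0.0, -0.7, 0.6]
finger_gap: 51.9
```

Call:
arm_command:
  commands:
    - [[0, 0, 0, 0, 0, 0, 150], [0, 0, 0, 0, 0, 0, 180], [0, 0, 0, 0, 0, 0, 200], [0, 0, 0, 0, 0, 0, 215], [0, 0, 0, 0, 0, 0, 235], [0, 0, 0, 0, 0, 0, 255], [0, 0, 0, 0, 0, 0, 255], [0, 0, 0, 0, 0, 0, 255]]

```text
t: 5.52
tool_pos: [487.7, -297.2, 13.0]
eef_rot: [0.809, -0.588, 0.0, -0.0]
ft_force: [-0.6, 0.2, 5.6]
finger_gap: 10.2
```

Call:
arm_command:
  commands:
    - [[0, 0, -0.3, 0, 0, 0, 255], [0, 0, -1.0, 0, 0, 0, 255], [0, 0, -2.0, 0, 0, 0, 255], [0, 0, -2.5, 0, 0, 0, 255], [0, 0, -2.5, 0, 0, 0, 255], [0, 0, -2.0, 0, 0, 0, 255], [0, 0, -1.0, 0, 0, 0, 255], [0, 0, -0.2, 0, 0, 0, 255]]

```text
t: 6.18
tool_pos: [488.1, -297.5, 129.3]
eef_rot: [0.809, -0.588, 0.002, -0.0]
ft_force: [0.1, -0.1, -2.3]
finger_gap: 10.4
```

Run:
```python
from h import *
s=read_state();show(s)
print(plan(s["tool_pos"],yaw(s["eef_rot"]),(535,-60,130),-88.6,14))
```

```text
t 6.183
tool_pos [ 488.098 -297.526  129.276]
eef_rot [ 0.809 -0.588  0.002 -0.   ]
ft_force [ 0.12  -0.092 -2.31 ]
finger_gap 10.437
[-1.615 -0.635 -0.005  0.     0.     0.237]
```

Lifted: the force is -2.3 N, which matches the bar's weight.

Call:
arm_command:
  commands:
    - [[-1.0, -0.4, 0, 0, 0, 0.24, 255], [-1.6, -0.64, 0, 0, 0, 0.24, 255], [-1.9, -0.74, 0, 0, 0, 0.24, 255], [-1.9, -0.74, 0, 0, 0, 0.24, 255], [-1.9, -0.74, 0, 0, 0, 0.24, 255], [-1.9, -0.74, 0, 0, 0, 0.24, 255], [-1.9, -0.74, 0, 0, 0, 0.24, 255], [-1.9, -0.74, 0, 0, 0, 0.24, 255]]

```text
t: 6.85
tool_pos: [506.9, -146.7, 126.2]
eef_rot: [0.757, -0.654, -0.001, 0.001]
ft_force: [0.3, -0.1, -2.5]
finger_gap: 10.8
```

Call:
arm_command:
  commands:
    - [[-1.9, -0.74, 0, 0, 0, 0.24, 255], [-1.9, -0.74, 0, 0, 0, 0.24, 255], [-1.9, -0.74, 0, 0, 0, 0.24, 255], [-1.7, -0.64, 0, 0, 0, 0.24, 255], [-1.0, -0.4, 0, 0, 0, 0.24, 255], [-0.4, -0.2, 0, 0, 0, 0.24, 255], [0, 0, 0, 0, 0, 0, 255], [0, 0, 0, 0, 0, 0, 255]]

```text
t: 7.52
tool_pos: [532.4, -57.6, 126.8]
eef_rot: [0.715, -0.7, -0.0, 0.001]
ft_force: [-1.6, -0.5, -2.5]
finger_gap: 10.5
```

Run:
```python
from h import *
s=read_state();show(s);print(yaw(s["eef_rot"]))
P=camera_params("wrist");i=snapshot("wrist");cv2.imwrite("pics/w4.png",i)
import pickle;pickle.dump(P,open("w4.pkl","wb"))
for th in("tray","mate_mid","parallel"):
  for o in outline_of("wrist",th)[:3]:
    m=o["pixels"];r=cv2.minAreaRect(np.argwhere(m)[:,::-1].astype(np.float32));print(th,o["score"],o["point"],m.sum(),r)
q=np.array([proj("wrist",p,P) for p in((602,105,51),(602,-5,20),(470,98,18),(470,-6,18),(590,91,20))]).round();print(q)
x0=int(max(0,min(560-260,q[:,0].mean()-130)));y0=int(max(0,min(220,q[:,1].mean()-100)));print(x0,y0)
cv2.imwrite("pics/w4c.png",cv2.resize(i[y0:y0+200,x0:x0+260],None,fx=3,fy=3,interpolation=cv2.INTER_CUBIC))
```

```text
t 7.517
tool_pos [532.374 -57.631 126.809]
eef_rot [ 0.715 -0.7   -0.     0.001]
ft_force [-1.626 -0.456 -2.467]
finger_gap 10.496
-88.77927052008282
tray 0.83 [172.4, 197.7] 8952 ((162.79434204101562, 202.62355041503906), (127.42758178710938, 98.19070434570312), 85.05403137207031)
tray 0.8 [286.3, 357.7] 550 ((285.5, 355.5), (27.0, 37.0), 90.0)
mate_mid 0.61 [130.8, 202.7] 2581 ((133.19178771972656, 206.1780548095703), (100.8482437133789, 28.08111000061035), 81.97276306152344)
parallel 0.8 [418.5, 249.6] 2013 ((421.0, 251.0), (26.0, 88.0), 90.0)
parallel 0.74 [5.9, 279.0] 319 ((5.0, 189.0), (210.0, 10.0), 90.0)
parallel 0.72 [440.6, 328.0] 547 ((441.6000671386719, 330.2000427246094), (46.51021194458008, 14.310833930969238), 63.43495178222656)
[[ 75. 132.]
 [219. 122.]
 [121. 269.]
 [226. 275.]
 [110. 141.]]
20 87
```

View pics/w4c.png

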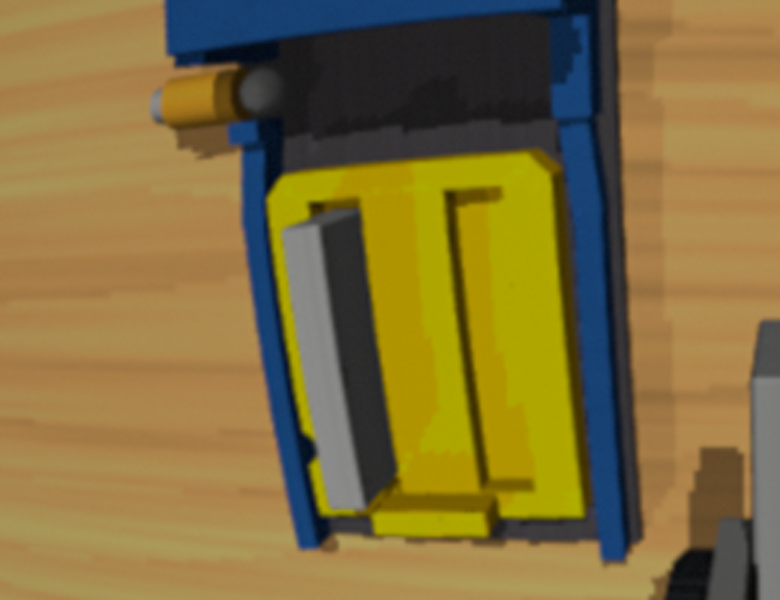

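The crop shows the empty pocket's rim corners at (447,192), (502,188), (483,491) and (535,484). The mate's top face runs from (283–320,225) to (330–366,506), the push plate is at the rear, and the held bar is at lower right.

Run:
```python
from h import *
import pickle;P=pickle.load(open("w4.pkl","rb"))
f=lambda p,z:atz("wrist",(20+(p[0]+.5)/3-.5,87+(p[1]+.5)/3-.5),z,P)[:2]
pk=np.array([f(p,20) for p in((447,192),(502,188),(483,491),(535,484))]);print("pocket",pk.round(1).tolist(),pk.mean(0))
m=np.array([f(p,42) for p in((283,229),(320,223),(330,506),(366,508))]);print("mate",m.round(1).tolist(),m.mean(0))
nose=np.array([f(p,20) for p in((295,172),(528,152))]);print("nose",nose)
rear=np.array([f(p,20) for p in((320,517),(585,517))]);print("rear",rear)
pp=np.array([f(p,34) for p in((375,496),(497,496))]);print("plate front edge",pp)
k=[f((305,547),18),f((320,547),18),f((604,560),18),f((627,560),18),f((250,232),18),f((588,200),18)];print("kerb",np.round(k,1).tolist())
d=(pk[:2].mean(0)-pk[2:].mean(0));print("yaw pocket",np.degrees(np.arctan2(d[1],d[0])))
d=(m[:2].mean(0)-m[2:].mean(0));print("yaw mate",np.degrees(np.arctan2(d[1],d[0])),np.linalg.norm(d))
s=read_state();show(s);print(yaw(s["eef_rot"]))
i=cv2.imread("pics/w4.png")
cv2.imwrite("pics/w4b.png",cv2.resize(i[170:370,230:490],None,fx=3,fy=3,interpolation=cv2.INTER_CUBIC))
for o in outline_of("wrist","parallel")[:1]:pass
for x in(-6,6):
  for y in(-40,40):
    T=R.from_quat([.715,-.7,0,.001]).as_matrix();p=np.array([532.374,-57.631,126.809])+T@np.array([x,y,-19.]);u=proj("wrist",p,P);print(x,y,np.round(((u[0]-230)*3,(u[1]-170)*3)))
```

```text
pocket [[580.3, 36.7], [581.0, 21.1], [493.7, 32.9], [496.7, 16.7]] [537.9421386   26.84744576]
mate [[575.0, 75.8], [576.2, 64.5], [497.0, 72.3], [497.2, 60.8]] [536.34967865  68.3551701 ]
nose [[587.42508143  83.14176048]
 [590.42697753  13.64003099]]
rear [[481.78381832  89.01500643]
 [486.80000544   2.59665345]]
plate front edge [[497.09415761  61.33185905]
 [499.08966395  23.96671689]]
kerb [[469.5, 98.0], [470.0, 92.3], [471.7, -1.7], [472.1, -8.7], [570.5, 101.3], [577.3, -1.8]]
yaw pocket 2.734364128008864
yaw mate 2.650706987910984 78.59959147621059
t 7.717
tool_pos [532.509 -58.37  127.387]
eef_rot [ 0.714 -0.7    0.     0.   ]
ft_force [ 0.474  0.77  -1.851]
finger_gap 10.632
-88.89841381349422
-6 -40 [125. 123.]
-6 40 [133. 572.]
6 -40 [216. 123.]
6 40 [204. 572.]
```

View pics/w4b.png

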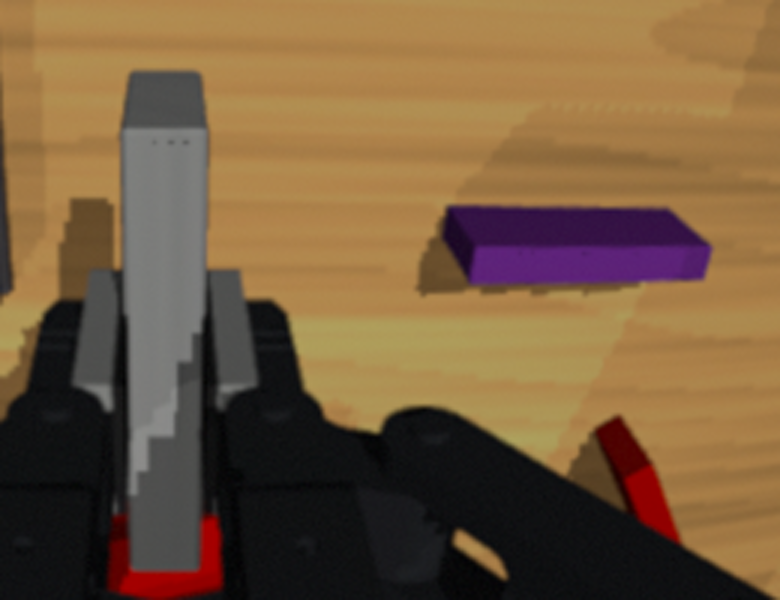

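The held bar appears within about 0.7 mm of its nominal place between the pads. The pocket centre is (537.9, 26.5) and its yaw about 2.6°. The mate-to-pocket spacing measures 41.5 mm against 42 mm nominal.

Run:
```python
from h import *
s=read_state();show(s)
print(plan(s["tool_pos"],yaw(s["eef_rot"]),(537.9,26.4,100),-87.5,5))
```

```text
t 7.767
tool_pos [532.633 -58.172 127.424]
eef_rot [ 0.714 -0.7    0.     0.   ]
ft_force [ 0.688  0.292 -1.65 ]
finger_gap 10.632
[-1.688 -0.155  0.548  0.     0.    -0.055]
```

Call:
arm_command:
  commands:
    - [[-0.8, -0.07, 0, 0, 0, -0.05, 255], [-1.7, -0.16, 0.4, 0, 0, -0.05, 255], [-2.2, -0.2, 0.8, 0, 0, -0.05, 255], [-2.0, -0.19, 0.8, 0, 0, -0.05, 255], [-1.2, -0.11, 0.6, 0, 0, -0.05, 255], [-0.54, -0.05, 0.14, 0, 0, -0.03, 255], [0, 0, 0, 0, 0, 0, 255], [0, 0, 0, 0, 0, 0, 255]]

```text
t: 8.43
tool_pos: [538.3, 26.7, 100.2]
eef_rot: [0.723, -0.691, 0.001, 0.0]
ft_force: [-0.9, -0.6, -1.8]
finger_gap: 10.8
```

Call:
arm_command:
  commands:
    - [[0, 0, 0.5, 0, 0, 0, 255], [0, 0, 0.8, 0, 0, 0, 255], [0, 0, 1.0, 0, 0, 0, 255], [0, 0, 0.8, 0, 0, 0, 255], [0, 0, 0.4, 0, 0, 0, 255], [0, 0, 0, 0, 0, 0, 255], [0, 0, 0, 0, 0, 0, 255], [0, 0, 0, 0, 0, 0, 255]]

```text
t: 9.1
tool_pos: [538.3, 27.3, 65.0]
eef_rot: [0.723, -0.691, 0.0, -0.0]
ft_force: [0.9, -0.1, -1.7]
finger_gap: 10.6
```

Run:
```python
from h import *
s=read_state();show(s);print(yaw(s["eef_rot"]))
P=camera_params("wrist");i=snapshot("wrist");cv2.imwrite("pics/w5.png",i)
import pickle;pickle.dump(P,open("w5.pkl","wb"))
show(read_state())
cv2.imwrite("pics/w5c.png",cv2.resize(i[130:330,150:410],None,fx=3,fy=3,interpolation=cv2.INTER_CUBIC))
for p in((580.6,36.7,20),(581.3,20.5,20),(494,33,20),(496,16.5,20)):
    u=proj("wrist",p,P);print(np.round(((u[0]-150)*3,(u[1]-130)*3)))
```

```text
t 9.1
tool_pos [538.327  27.289  64.975]
eef_rot [ 0.723 -0.691  0.    -0.   ]
ft_force [ 0.937 -0.12  -1.698]
finger_gap 10.629
-87.40064980051682
t 9.15
tool_pos [538.413  27.37   65.134]
eef_rot [ 0.723 -0.691  0.    -0.   ]
ft_force [ 0.138 -0.417 -2.397]
finger_gap 10.444
[370. 129.]
[453. 129.]
[374. 509.]
[447. 505.]
```

View pics/w5c.png

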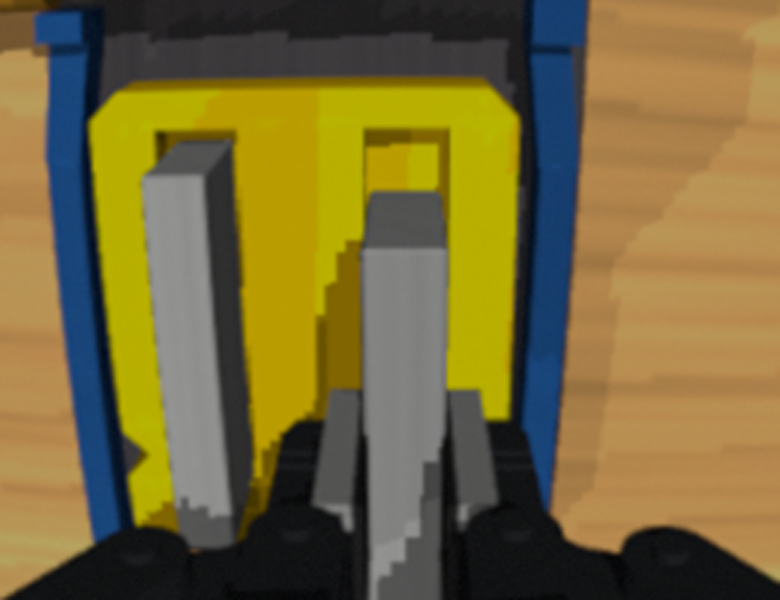

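The pocket opening (cols 363–449, front edge row 129) and the held bar (bottom edge cols 369–441) share the centre line, col ~405, so they are aligned within 0.3 mm. Lowering.

Call:
arm_command:
  commands:
    - [[0, 0, 0.5, 0, 0, 0, 255], [0, 0, 0.9, 0, 0, 0, 255], [0, 0, 0.9, 0, 0, 0, 255], [0, 0, 0.7, 0, 0, 0, 255], [0, 0, 0.5, 0, 0, 0, 255], [0, 0, 0.3, 0, 0, 0, 255], [0, 0, 0.2, 0, 0, 0, 255], [0, 0, 0.05, 0, 0, 0, 255]]

```text
t: 9.82
tool_pos: [538.0, 27.4, 24.0]
eef_rot: [0.723, -0.691, -0.0, 0.0]
ft_force: [0.0, -0.3, -2.0]
finger_gap: 10.4
```

Call:
arm_command:
  commands:
    - [[0, 0, 0.05, 0, 0, 0, 255], [0, 0, 0.05, 0, 0, 0, 255], [0, 0, 0.03, 0, 0, 0, 255], [0, 0, 0, 0, 0, 0, 255], [0, 0, 0, 0, 0, 0, 255], [0, 0, 0, 0, 0, 0, 255], [0, 0, 0, 0, 0, 0, 255], [0, 0, 0, 0, 0, 0, 255]]

```text
t: 10.48
tool_pos: [538.2, 27.6, 23.2]
eef_rot: [0.723, -0.691, 0.0, -0.0]
ft_force: [-0.3, -0.5, -3.0]
finger_gap: 10.7
```

Call:
arm_command:
  commands:
    - [[0, 0, 0, 0, 0, 0, 225], [0, 0, 0, 0, 0, 0, 215], [0, 0, 0, 0, 0, 0, 205], [0, 0, 0, 0, 0, 0, 195], [0, 0, 0, 0, 0, 0, 190], [0, 0, 0, 0, 0, 0, 190], [0, 0, 0, 0, 0, 0, 190], [0, 0, 0, 0, 0, 0, 190]]

```text
t: 11.15
tool_pos: [538.1, 27.5, 23.2]
eef_rot: [0.723, -0.691, 0.0, -0.0]
ft_force: [0.8, -0.3, -0.5]
finger_gap: 22.2
```

Call:
arm_command:
  commands:
    - [[0, 0, -0.3, 0, 0, 0, 190], [0, 0, -0.8, 0, 0, 0, 190], [0, 0, -1.5, 0, 0, 0, 190], [0, 0, -2.5, 0, 0, 0, 190], [0, 0, -3.0, 0, 0, 0, 190], [0, 0, -2.5, 0, 0, 0, 190], [0, 0, -1.2, 0, 0, 0, 190], [0, 0, -0.4, 0, 0, 0, 190]]

```text
t: 11.82
tool_pos: [539.3, 27.5, 147.4]
eef_rot: [0.723, -0.691, 0.001, -0.002]
ft_force: [0.7, 0.2, -0.1]
finger_gap: 21.9
```

Run:
```python
from h import *
s=read_state();show(s);print(yaw(s["eef_rot"]))
P=camera_params("wrist");i=snapshot("wrist");cv2.imwrite("pics/w6.png",i)
import pickle;pickle.dump(P,open("w6.pkl","wb"))
cv2.imwrite("pics/w6c.png",cv2.resize(i[130:330,150:410],None,fx=3,fy=3,interpolation=cv2.INTER_CUBIC))
```

```text
t 11.817
tool_pos [539.345  27.467 147.404]
eef_rot [ 0.723 -0.691  0.001 -0.002]
ft_force [ 0.749  0.163 -0.075]
finger_gap 21.899
-87.38193259097027
```

View pics/w6c.png

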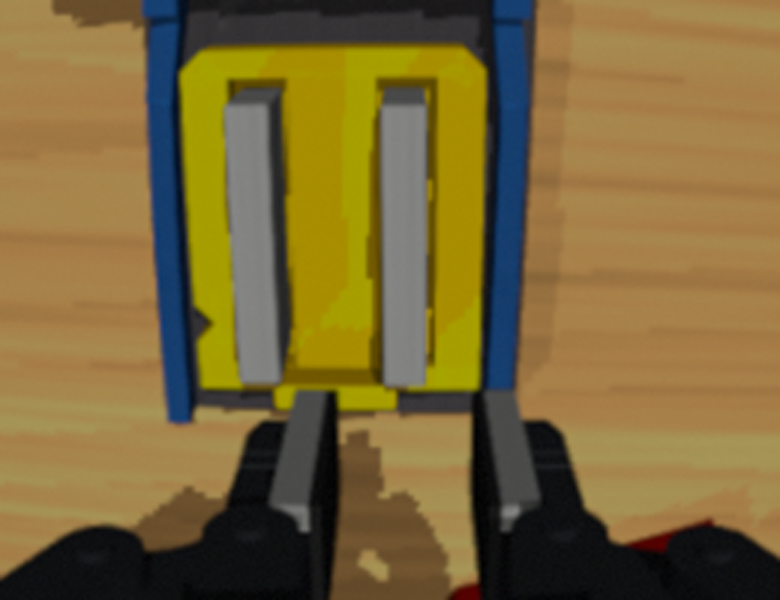

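Both parallels stand in their pockets: the mate at cols 226–282 and the placed bar at 381–428, both spanning rows ~100–385. The push plate is at cols 275–397, row ~410. Next I work out the push line.

Run:
```python
from h import *
import pickle;P=pickle.load(open("w6.pkl","rb"))
f=lambda p,z:atz("wrist",(150+(p[0]+.5)/3-.5,130+(p[1]+.5)/3-.5),z,P)[:2]
def line(n,l1,r1,l2,r2,z):
    a=[f(p,z) for p in(l1,r1,l2,r2)];m1=(a[0]+a[1])/2;m2=(a[2]+a[3])/2;d=m1-m2
    print(n,np.round(a,1).tolist(),m1.round(1),m2.round(1),np.degrees(np.arctan2(d[1],d[0])).round(2))
line("tray",(181,75),(487,70),(200,388),(480,388),20)
line("kerb outer",(149,130),(533,130),(168,420),(515,390),18)
line("bars",(226,102),(428,102),(240,385),(425,385),42)
line("mate",(226,102),(270,102),(240,385),(280,382),42)
line("bar",(382,102),(428,102),(385,385),(425,385),42)
print("plate",f((275,410),34),f((397,410),34),"top inner",f((275,388),34),f((397,388),34))
s=read_state();show(s);print(yaw(s["eef_rot"]))
# top-camera hood/kerb re-measure
a=snapshot("top");cv2.imwrite("pics/top1.png",a)
hsv=cv2.cvtColor(a,cv2.COLOR_BGR2HSV);m=cv2.inRange(hsv,(100,120,40),(130,255,255));m[:, :190]=0;m[:,270:]=0
for r in range(150,245,8):
    c=np.where(m[r])[0]
    if len(c): z=51 if r<180 else 18; print(r,c.min(),c.max(),atz("top",(c.min()-.5,r),z)[:2].round(1),atz("top",(c.max()+.5,r),z)[:2].round(1))
```

```text
tray [[579.7, 93.4], [584.3, 7.6], [482.7, 89.6], [487.4, 2.9]] [582.   50.5] [485.1  46.2] 2.52
kerb outer [[563.2, 103.5], [567.6, -6.8], [469.5, 101.1], [486.1, -8.3]] [565.4  48.3] [477.8  46.4] 1.29
bars [[576.0, 76.4], [578.0, 24.2], [495.5, 73.2], [498.4, 20.8]] [577.   50.3] [496.9  47. ] 2.36
mate [[576.0, 76.4], [576.4, 64.8], [495.5, 73.2], [497.2, 61.7]] [576.2  70.6] [496.4  67.4] 2.27
bar [[577.5, 35.9], [578.0, 24.2], [497.8, 32.0], [498.4, 20.8]] [577.7  30.1] [498.1  26.4] 2.64
plate [483.94646672  64.18614301] [485.9284061   28.19436832] top inner [491.22735316  64.12876106] [493.14286897  28.50287697]
t 11.867
tool_pos [538.913  27.7   146.694]
eef_rot [ 0.723 -0.691  0.001 -0.001]
ft_force [-1.013  0.767 -0.05 ]
finger_gap 21.603
-87.36906888557903
158 213 250 [690.8 103.7] [691.3  -1.6]
166 213 250 [668.4 103.3] [668.9  -1.8]
174 221 250 [646.2  80.9] [646.5  -2. ]
182 248 251 [628.9   8.5] [628.9  -2.9]
190 248 251 [606.    8.3] [606.1  -3.1]
198 248 251 [583.2   8.1] [583.3  -3.3]
214 250 252 [537.9   2. ] [537.9  -6.5]
222 250 252 [515.3   1.8] [515.3  -6.6]
230 251 252 [492.8  -1.2] [492.8  -6.8]
```

Run:
```python
from h import *
s=read_state();print(plan(s["tool_pos"],yaw(s["eef_rot"]),(452,45.4,147),-88.5,6), yaw(s["eef_rot"]))
```

```text
[-0.346  1.425 -0.025  0.     0.     0.038] -87.36097008948049
```

Call:
arm_command:
  commands:
    - [[-0.2, 0.7, 0, 0, 0, 0.04, 255], [-0.35, 1.4, 0, 0, 0, 0.04, 255], [-0.5, 2.1, 0, 0, 0, 0.04, 255], [-0.5, 2.1, 0, 0, 0, 0.04, 255], [-0.35, 1.5, 0, 0, 0, 0.04, 255], [-0.18, 0.75, 0, 0, 0, 0.03, 255], [0, 0, 0, 0, 0, 0, 255], [0, 0, 0, 0, 0, 0, 255]]

```text
t: 12.58
tool_pos: [451.9, 45.2, 144.7]
eef_rot: [0.716, -0.698, 0.0, 0.0]
ft_force: [0.4, 0.0, 0.3]
finger_gap: -0.3
```

Call:
arm_command:
  commands:
    - [[0, 0, 1.0, 0, 0, 0, 255], [0, 0, 2.5, 0, 0, 0, 255], [0, 0, 3.0, 0, 0, 0, 255], [0, 0, 3.0, 0, 0, 0, 255], [0, 0, 2.0, 0, 0, 0, 255], [0, 0, 1.2, 0, 0, 0, 255], [0, 0, 0.5, 0, 0, 0, 255], [0, 0, 0, 0, 0, 0, 255]]

```text
t: 13.25
tool_pos: [452.9, 44.6, 11.9]
eef_rot: [0.716, -0.698, -0.0, 0.0]
ft_force: [-0.1, 0.5, 0.3]
finger_gap: 0.1
```

Run:
```python
from h import *
s=read_state();show(s);print(yaw(s["eef_rot"]))
i=snapshot("wrist");cv2.imwrite("pics/w7.png",i)
```

```text
t 13.25
tool_pos [452.86   44.64   11.944]
eef_rot [ 0.716 -0.698 -0.     0.   ]
ft_force [-0.092  0.45   0.339]
finger_gap 0.102
-88.6085004257806
```

View pics/w7.png

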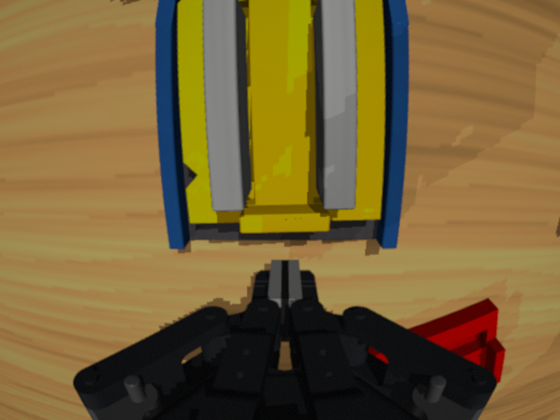

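The shut fingers (col 285) are centred on the push plate (col 284, row 222). I start the push, raising the tip slightly.

Call:
arm_command:
  commands:
    - [[0, -0.2, -0.4, 0, 0, 0, 255], [0, -0.4, 0, 0, 0, 0, 255], [0, -0.4, 0, 0, 0, 0, 255], [0, -0.4, 0, 0, 0, 0, 255], [0, -0.4, 0, 0, 0, 0, 255], [0, -0.4, 0, 0, 0, 0, 255], [0, -0.4, 0, 0, 0, 0, 255], [0, -0.4, 0, 0, 0, 0, 255]]

```text
t: 13.97
tool_pos: [479.2, 46.3, 16.8]
eef_rot: [0.716, -0.698, -0.002, 0.001]
ft_force: [-4.4, 1.1, 2.7]
finger_gap: -0.3
```

Call:
arm_command:
  commands:
    - [[0, -0.4, 0, 0, 0, 0, 255], [0, -0.4, 0, 0, 0, 0, 255], [0, -0.4, 0, 0, 0, 0, 255], [0, -0.4, 0, 0, 0, 0, 255], [0, -0.4, 0, 0, 0, 0, 255], [0, -0.4, 0, 0, 0, 0, 255], [0, -0.4, 0, 0, 0, 0, 255], [0, -0.3, 0, 0, 0, 0, 255]]

```text
t: 14.63
tool_pos: [508.8, 47.2, 16.6]
eef_rot: [0.716, -0.698, -0.004, 0.002]
ft_force: [-8.3, 0.4, 3.2]
finger_gap: -0.0
```

Call:
arm_command:
  commands:
    - [[0, -0.4, 0, 0, 0, 0, 255], [0, -0.4, 0, 0, 0, 0, 255], [0, -0.4, 0, 0, 0, 0, 255], [0, -0.4, 0, 0, 0, 0, 255], [0, -0.3, 0, 0, 0, 0, 255], [0, -0.3, 0, 0, 0, 0, 255], [0, -0.2, 0, 0, 0, 0, 255], [0, 0, 0, 0, 0, 0, 255]]

```text
t: 15.3
tool_pos: [534.8, 47.9, 16.6]
eef_rot: [0.716, -0.698, -0.002, 0.001]
ft_force: [-6.5, 2.1, -0.2]
finger_gap: 0.0
```

Run:
```python
from h import *
s=read_state();show(s);print(yaw(s["eef_rot"]))
i=snapshot("wrist");cv2.imwrite("pics/w8.png",i)
```

```text
t 15.3
tool_pos [534.765  47.918  16.605]
eef_rot [ 0.716 -0.698 -0.002  0.001]
ft_force [-6.539  2.058 -0.172]
finger_gap 0.012
-88.49670288656736
```

View pics/w8.png

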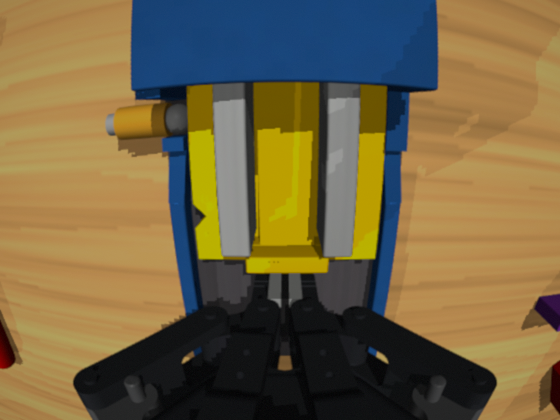

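The tray nose has entered under the hood, straight, with both bars upright. The notch at (200,216) still has to travel up to the ball at (176,117). Continuing.

Call:
arm_command:
  commands:
    - [[0, -0.3, 0, 0, 0, 0, 255], [0, -0.4, 0, 0, 0, 0, 255], [0, -0.4, 0, 0, 0, 0, 255], [0, -0.4, 0, 0, 0, 0, 255], [0, -0.4, 0, 0, 0, 0, 255], [0, -0.4, 0, 0, 0, 0, 255], [0, -0.4, 0, 0, 0, 0, 255], [0, -0.3, 0, 0, 0, 0, 255]]

```text
t: 16.02
tool_pos: [563.5, 48.7, 16.6]
eef_rot: [0.716, -0.698, -0.003, 0.002]
ft_force: [-7.6, 0.1, 4.1]
finger_gap: -0.1
```

Call:
arm_command:
  commands:
    - [[0, -0.15, 0, 0, 0, 0, 255], [0, -0.15, 0, 0, 0, 0, 255], [0, -0.15, 0, 0, 0, 0, 255], [0, -0.1, 0, 0, 0, 0, 255], [0, -0.1, 0, 0, 0, 0, 255], [0, -0.1, 0, 0, 0, 0, 255], [0, 0, 0, 0, 0, 0, 255], [0, 0, 0, 0, 0, 0, 255]]

```text
t: 16.68
tool_pos: [571.4, 48.9, 16.6]
eef_rot: [0.716, -0.698, -0.003, 0.001]
ft_force: [-8.1, 0.3, 2.8]
finger_gap: 0.0
```

Call:
arm_command:
  commands:
    - [[0, -0.1, 0, 0, 0, 0, 255], [0, -0.1, 0, 0, 0, 0, 255], [0, -0.1, 0, 0, 0, 0, 255], [0, -0.1, 0, 0, 0, 0, 255], [0, 0, 0, 0, 0, 0, 255], [0, 0, 0, 0, 0, 0, 255], [0, 0, 0, 0, 0, 0, 255], [0, 0, 0, 0, 0, 0, 255]]

```text
t: 17.35
tool_pos: [579.0, 48.6, 17.1]
eef_rot: [0.716, -0.698, 0.0, -0.0]
ft_force: [-1.7, 0.3, -0.6]
finger_gap: 0.4
```

Run:
```python
from h import *
s=read_state();show(s)
i=snapshot("wrist");cv2.imwrite("pics/w9.png",i)
cv2.imwrite("pics/w9c.png",cv2.resize(i[60:260,90:350],None,fx=3,fy=3,interpolation=cv2.INTER_CUBIC))
```

```text
t 17.35
tool_pos [578.995  48.58   17.115]
eef_rot [ 0.716 -0.698  0.    -0.   ]
ft_force [-1.738  0.32  -0.558]
finger_gap 0.372
```

View pics/w9c.png

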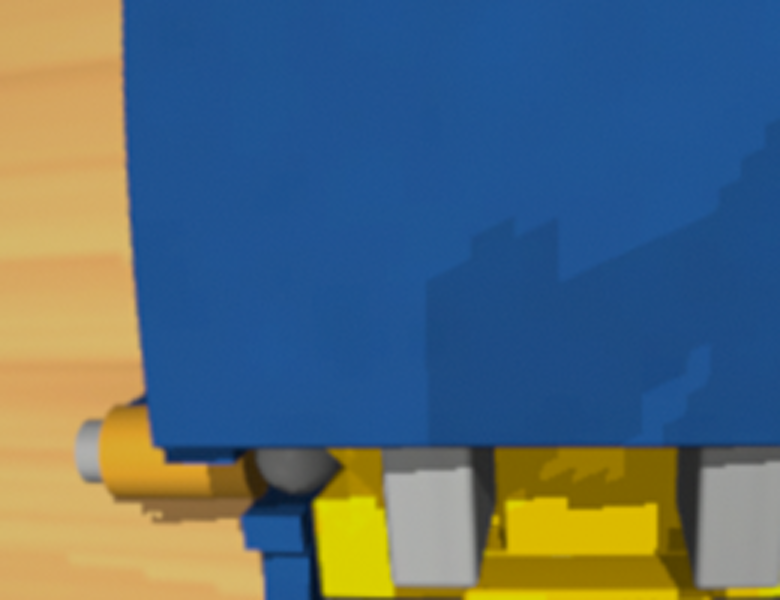

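The ball is in the notch (crop (300,468), notch apex (343,466)), and the push force fell from 8 to 1.7 N, so it clicked. A gentle 1.5 mm nudge will confirm it against the stop.

Call:
arm_command:
  commands:
    - [[0, -0.05, 0, 0, 0, 0, 255], [0, -0.05, 0, 0, 0, 0, 255], [0, -0.05, 0, 0, 0, 0, 255], [0, 0, 0, 0, 0, 0, 255], [0, 0, 0, 0, 0, 0, 255], [0, 0, 0, 0, 0, 0, 255], [0, 0, 0, 0, 0, 0, 255], [0, 0, 0, 0, 0, 0, 255]]

```text
t: 18.07
tool_pos: [579.4, 48.6, 17.2]
eef_rot: [0.716, -0.698, -0.0, 0.0]
ft_force: [-5.2, 0.9, 2.5]
finger_gap: 0.0
```

Resisted: only 0.4 mm of travel for 5 N. Backing off and rising clear.

Call:
arm_command:
  commands:
    - [[0, 0.3, 0, 0, 0, 0, 255], [0, 0.6, 0, 0, 0, 0, 255], [0, 1.5, 0, 0, 0, 0, 255], [0, 2.0, 0, 0, 0, 0, 255], [0, 2.0, -1, 0, 0, 0, 255], [0, 1.0, -2, 0, 0, 0, 255], [0, 0, -3, 0, 0, 0, 255], [0, 0, -3, 0, 0, 0, 255]]

```text
t: 18.73
tool_pos: [505.7, 45.5, 108.0]
eef_rot: [0.715, -0.699, 0.001, 0.0]
ft_force: [0.9, 0.5, -0.7]
finger_gap: -0.2
```

Call:
arm_command:
  commands:
    - [[0, 0, -2, 0, 0, 0, 255], [0, 0, -1, 0, 0, 0, 255], [0, 0, 0, 0, 0, 0, 255], [0, 0, 0, 0, 0, 0, 255], [0, 0, 0, 0, 0, 0, 255], [0, 0, 0, 0, 0, 0, 255], [0, 0, 0, 0, 0, 0, 255], [0, 0, 0, 0, 0, 0, 255]]

```text
t: 19.4
tool_pos: [505.4, 46.3, 136.3]
eef_rot: [0.716, -0.698, -0.0, 0.001]
ft_force: [-0.1, -0.0, -0.4]
finger_gap: 0.0
```

Run:
```python
from h import *
s=read_state();show(s)
P=camera_params("wrist");i=snapshot("wrist");cv2.imwrite("pics/w10.png",i)
q=np.array([proj("wrist",p,P) for p in((605,95,20),(605,5,20),(590,48,34))]).round();print(q)
x0=int(q[:,0].mean()-130);y0=int(max(0,min(220,q[:,1].mean()-100)));print(x0,y0)
import pickle;pickle.dump(P,open("w10.pkl","wb"))
cv2.imwrite("pics/w10c.png",cv2.resize(i[y0:y0+200,x0:x0+260],None,fx=3,fy=3,interpolation=cv2.INTER_CUBIC))
```

```text
t 19.4
tool_pos [505.443  46.347 136.304]
eef_rot [ 0.716 -0.698 -0.     0.001]
ft_force [-0.051 -0.041 -0.368]
finger_gap 0.011
[[227.  84.]
 [342.  87.]
 [286. 103.]]
155 0
```

Run:
```python
from h import *
import pickle;P=pickle.load(open("w10.pkl","rb"));i=cv2.imread("pics/w10.png")
h=cv2.cvtColor(i,cv2.COLOR_BGR2HSV);m=cv2.inRange(h,(22,190,60),(34,255,255))
for c in range(230,345,8):
    r=np.where(m[:200,c])[0]
    if len(r): print(c,r.min(),r.max(),atz("wrist",(c,r.max()+.5),34 if 262<c<308 else 20,P)[:2].round(1))
for th in("parallel","mate_mid","tray","catch"):
  for o in outline_of("wrist",th)[:3]:
    r=cv2.minAreaRect(np.argwhere(o["pixels"])[:,::-1].astype(np.float32));print(th,round(o["score"],2),o["point"],np.round(r[0]),np.round(r[1]))
a=cv2.imread("pics/top0.png").astype(int);b=snapshot("top").astype(int);show(read_state())
d=(np.abs(a-b).max(2)>45).astype(np.uint8);n,_,st,_=cv2.connectedComponentsWithStats(d)
print([s.tolist() for s in st[1:] if s[4]>25])
```

```text
230 57 104 [588.5  92.2]
238 57 104 [588.4  85.8]
246 57 104 [588.4  79.5]
254 90 104 [588.4  73.2]
262 89 103 [589.3  66.9]
270 56 103 [589.1  60.1]
278 56 103 [589.2  54.2]
286 56 103 [589.4  48.3]
294 55 103 [589.5  42.4]
302 56 103 [589.7  36.5]
310 90 103 [590.2  29.5]
318 89 104 [589.7  23.2]
326 56 104 [590.1  16.9]
334 57 104 [590.4  10.6]
parallel 0.73 [518.6, 306.3] [517. 308.] [60. 19.]
parallel 0.66 [504.7, 223.0] [507. 222.] [71. 21.]
parallel 0.56 [312.1, 73.0] [312.  73.] [34. 20.]
mate_mid 0.97 [257.2, 69.9] [256.  72.] [33. 19.]
tray 0.87 [395.3, 302.6] [379. 323.] [66. 97.]
catch 0.6 [222.7, 79.6] [226.  78.] [14. 16.]
t 19.7
tool_pos [505.888  46.503 137.036]
eef_rot [ 0.716 -0.698  0.     0.   ]
ft_force [0.19  0.784 0.063]
finger_gap -0.112
[[217, 181, 33, 53, 1597], [0, 186, 222, 234, 19133], [347, 219, 13, 33, 213], [212, 266, 28, 9, 129], [200, 273, 33, 12, 118], [211, 290, 13, 6, 26], [202, 293, 21, 10, 80], [207, 313, 17, 8, 38], [188, 320, 33, 10, 88], [181, 335, 33, 8, 122]]
```

```bash
python3 -c "
from h import *
print(hand_in())"
```

```text
the job is handed in; nothing more can be done
None
```

I placed the missing parallel in the empty pocket with the tray still on the apron, then pushed the loaded tray home until the catch clicked. I handed it in at about 19.7 s; no verdict is reported.

**Placing the parallel:** I released it less than 1 mm above the pocket floor. The wrist picture afterwards showed both parallels upright in their pockets.

**Pushing home:** The push force ran at 6–8 N, then fell to 1.7 N as the ball went into its notch, which the wrist picture showed. A further 1.5 mm nudge moved the tray only 0.4 mm, at 5 N.

**Last checks:**
- **Tray position:** After backing off, the tray's rear face measured x ≈ 589.4 mm. That puts its origin about 36–37 mm inside the mouth, where 38 mm is nominal and 35.5 mm the lower limit. My mouth estimate is only good to about 2 mm, so I relied on the click rather than this figure. The tray sat straight.
- **Parallels:** Both were detected in place under the hood edge.
- **Bystanders:** The before and after top views differed only at the tray, at the bar's old place, and in patches I put down to the arm and its shadow, so I saw no sign of a bystander having moved.
- **Robot:** It was clear of everything, with about 0 N on the tool.

**Not checked:** I hit the 12-picture viewing limit, so I checked the final state by numbers and did not look at it.

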